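# Start the clamp collar on the filter housing

## Robot

A 7-joint arm with a two-finger parallel gripper is mounted at the origin on the work surface; the furniture and walls round the work are solid. World frame = base frame: x ahead of the robot, y to its left, z up, the work surface at z = 0. Lengths are in mm, angles in rad, forces in N, time in s.
With the tool pointing down it reaches from about 400 to 875 mm from the base axis. Payload 19.3 kg.
Tool frame: the origin (TCP) lies at the very end of the fingers, on their centre line; the grasp point (between the pads) lies 19 mm behind it (grip_point_offset is the z of the grasp point in the tool frame, in mm); z points along the fingers, y is the line along which they close (so a half turn about z gives the same grasp; the last joint's range is limited). The gripper opens to 85 mm and grips with 20 to 120 N. Pads are 22 mm wide; open, the fingers measure 114 mm over their backs; the gripper's body (76 mm by 85 mm) begins 54 mm behind the grasp point. The pads swing forward as they close: fully open they stand 13 mm farther back than shut.
Start: joints at [1.226, 0.521, -0.036, 1.599, 0.021, 1.021, -0.113], TCP at [169.568, -601.548, 202.991] pointing down, gripper open.
Joint ranges: [-2.91, 2.91], [-0.3, 2.13], [-1.5, 1.42], [0.17, 2.43], [-1.26, 4.41], [0.16, 1.93], [-2.52, 2.52]. Speed limits (rad/s): [1.89, 1.89, 2.39, 2.39, 3.01, 3.01, 3.01].

## Interface

Orientations are given as a 3x3 rotation matrix whose columns are the frame's x, y, z axes.
In Python, from workcell import movep, movel, goto_joints, open_gripper, clamp, wait, inverse_kinematics, read_state, camera, PlanningError, finish_job, grip_point_offset gives the robot as it stands. Calls block until the motion is done:
- movep(position, orientation): joint-space move of the TCP to a pose.
- movel(position, frame=None, max_speed=150, guard=None): straight line of the TCP; frame=None keeps the orientation; max_speed is the mean speed in mm/s. With guard (N) it stops when the force on the tool has changed by that much, and returns True; else False.
- goto_joints(angles): joint-space move.
- open_gripper() and clamp(): open the fingers fully, or close them until they stop; the grip force is fixed at half the most.
- wait(seconds).
- inverse_kinematics(position, orientation): joint angles nearest the present ones, or None.
- read_state(): the state.
- camera(name): name is "scene" or "top" or "wrist"; returns a dict with "image" (400x640x3 uint8, blue, green, red), "range_z" (400x640 float32, mm along the optical axis (not along the pixel's ray), 0 where there is no reading), "fx", "fy", "cx", "cy" (pixels), "cam_to_world" (4x4, takes a point from camera to world coordinates). Camera axes: x right, y up, looking along -z (the intrinsics and any distortion apply to the point x, -y, -z); pixel columns grow to the right and rows downward; lengths in mm; the calibration is good to about 2 mm. A picture is of the moment at which its call begins.
A pose or a line that the arm cannot do raises PlanningError and nothing moves.
- finish_job(): hands the job in; it is judged then, once.
The state is a dict: "time": time; "qpos": joint angles; "qvel": joint speeds; "joint_efforts": joint torques, N m; "eef_pos": TCP position; "tool_rot": TCP orientation; "ft_force": force on the tool from outside, world axes, zero at the start; "torque": the same for the moment, N m; "finger_gap": finger opening in mm; "gripper_force": force on a finger pad.
Only numpy, scipy, OpenCV 4.12 (cv2) and the standard library are available. Lean on these libraries where they do the work, as an engineer would, in place of code of your own. Each camera call takes 0.05 s, during which the arm holds its last target. There are 200 camera calls.

## Task

Pick up the blue knurled collar and push it down over the plain nose of the filter housing until it sits on the thread. Turn it backward (counter-clockwise seen from above) while pressing lightly until you feel it drop off the thread start, then turn it forward (clockwise) one full turn from there so that it is properly started. Finish while still gripping the collar in the fingers, holding it still and upright on the thread; leave the bottles and the dish alone.

Things in the scene. Friction and masses are not known exactly. Their poses are not given: they have to be found in the camera images.
- collar_mid (a point): centre (half-way up, on the axis) of the loose blue knurled collar: a ring 46 mm in outer diameter and 46 mm high, about 260 g, standing mouth down on the bench, so this point is 23 mm above its lower rim. z points up out of its top, x towards the white index line on its top face, in line with lug a.
- collar: the same collar; origin on its axis at its lower rim. Bore 30.6 mm in the upper 14 mm, 38.6 mm in the lower 32 mm. Let go, it stays where it is on the thread.
- housing: steel filter housing fixed to the bench, upright; origin on its axis at the bench surface, z up. Base 74 mm across; small side port at height 21 mm along its own +x, reaching 46 mm from the axis; shoulder 48 mm across at height 36 mm; above it an aluminium neck 28 mm in diameter, threaded from height 43 to 74 mm, then a plain nose.
- nose_top (a point): centre of the flat top of the housing's nose, 110 mm above the bench, on the axis; the nose is 28 mm in diameter and tapers to 20 mm over its top 6 mm. It comes out through the top of the collar, 18 mm after the one turn.
- thread_crest (a point): place of a lug's middle when it rides on the thread 6 degrees short of falling off the first thread start, which lies in the housing's own +x direction. Right-hand thread with two like starts, 180 degrees apart, 16 mm lead, 36 mm across, ridges 3.2 mm thick. The collar lands with its lower rim 62 to 71 mm above the bench; turned counter-clockwise it climbs to about 70.5 mm.
- thread_drop (a point): place of a lug's middle when it has fallen off the first thread start (by 8 mm, within 180 degrees of backward turn at most) and been turned 12 degrees past it. Turned clockwise from the drop the collar sinks 16 mm per turn, with 1.8 mm end play, to a rim height of about 46.5 mm after one turn. Pressing with 3 to 10 N is enough.
- thread_past (a point): the same, 40 degrees past the start
- lug_a (a point): middle of the collar's inner brass lug under the white line, 17 mm from its axis, 5 mm above its lower rim; the lugs are 3 mm thick, their tips on a circle of 31.2 mm
- lug_b (a point): the same for the other lug, straight across from lug a
- amber_bottle: bystander: brown screw-cap bottle, 42 mm across, 90 mm high; origin at its foot
- white_bottle: bystander: white screw-cap bottle, 58 mm across, 126 mm high; origin at its foot
- dish: bystander: low glass dish, 62 mm across, 15 mm high; origin at its foot
- stand_top (a point): top of the fixed retort stand's upright rod, an obstacle 490 mm high; its clamp reaches from the rod at height 260 mm towards the robot, to x = 0.28, y = -0.20. Carry the gripper over it or round it, not through it. The wall behind the bench begins at x = 0.65, with a window sill from x = 0.63 at height 340 mm.
Mind the look-alikes: they are no part of the job. Of the things shaped like the collar, the blue one is meant.

How it is judged:
By the outcome, as a careful person would: the job done as asked, in the order asked, and still so for the second after the job is handed in, while the arm keeps its last pose, push and grip.
It also fails if it takes over 72 s, if anything falls off the work surface, if the arm or the gripper's body presses on something with over 40 N, if the wrist force passes 120 N, or if a joint passes its speed limit or range.

## Working session

There is one attempt and no reset: what is moved stays moved. The work goes in short steps, each a Python script; the robot and the scene stay as the last script left them, time stands still between calls to the robot, and variables do not carry over. Pictures are saved under pics/ and viewed, at most 10 in all, crops included, and the job is handed in when it is done.

```bash
ls; mkdir -p pics
python3 - <<'E'
from workcell import *
import cv2,numpy as np
for n in("scene","top"):
    c=camera(n); cv2.imwrite(f"pics/{n}0.png",c["image"]); np.savez(f"pics/{n}0.npz",**c)
    print(n,c["fx"],c["fy"],c["cx"],c["cy"],[k for k in c],np.round(c["cam_to_world"],3).tolist())
print(grip_point_offset); s=read_state(); print(s["time"],s["tool_rot"],s["finger_gap"])
E
```

```text
pics
scene 475.31183224710145 475.31183224710145 321.4190993753575 192.90152324837348 ['image', 'range_z', 'fx', 'fy', 'cx', 'cy', 'cam_to_world'] [[-0.968, -0.142, 0.206, 643.278], [0.249, -0.486, 0.837, 843.679], [-0.019, 0.862, 0.506, 1001.267], [0.0, 0.0, 0.0, 1.0]]
top 391.27946283918186 391.27946283918186 323.3543069987218 210.7353684869689 ['image', 'range_z', 'fx', 'fy', 'cx', 'cy', 'cam_to_world'] [[-0.004, 0.996, -0.086, 292.963], [-1.0, -0.002, 0.031, -358.139], [0.031, 0.086, 0.996, 1280.822], [0.0, 0.0, 0.0, 1.0]]
-18.700000000000003
0.1 [[ 9.62494986e-01  2.71299267e-01 -3.31351252e-04]
 [ 2.71299463e-01 -9.62494506e-01  9.63041029e-04]
 [-5.76514344e-05 -1.01681758e-03 -9.99999481e-01]] 85.70699714661333
```

View pics/scene0.png

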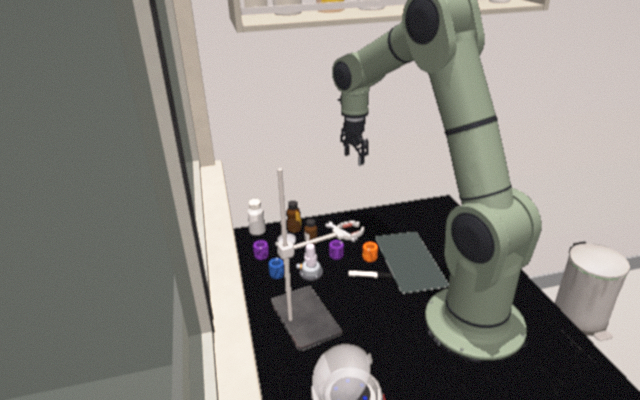

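View pics/top0.png

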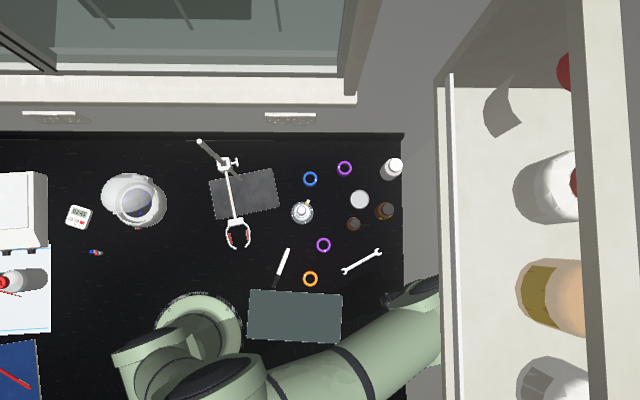

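Top view: the ring-shaped candidates are blue (310,178), purple (344,168), purple (323,244) and orange (310,278). Only the one at (310,178) is blue, so that is the collar. The housing is at (302,211), the stand at (200,142)–(238,235), the bottles at (385,211), (353,223) and (393,167), and the dish at (359,199).

```bash
cat > h.py <<'E'
import numpy as np,cv2
def ray(c,u,v):
    M=np.asarray(c["cam_to_world"]); d=np.array([(u-c["cx"])/c["fx"],-(v-c["cy"])/c["fy"],-1.])
    return M[:3,3],M[:3,:3]@d
def onz(c,u,v,z):
    o,d=ray(c,u,v); return o+d*(z-o[2])/d[2]
def bluemask(img):
    h=cv2.cvtColor(img,cv2.COLOR_BGR2HSV); return cv2.inRange(h,(98,120,60),(117,255,255))
E
python3 - <<'E'
from h import *
c=dict(np.load("pics/top0.npz")); im=c["image"]
m=bluemask(im); n,l,s,ce=cv2.connectedComponentsWithStats(m)
for i in range(1,n):
    if s[i,4]>25: print(s[i],ce[i],onz(c,*ce[i],46))
for nm,u,v,z in[("nose",302,205,110),("base",302,213,36),("amber",385,211,90),("brown2",353,223,60),("dish",359,199,15),("white",393,167,126),("clamp",238,235,260)]: print(nm,onz(c,u,v,z).round())
a=cv2.resize(im[150:250,250:410],None,fx=5,fy=5,interpolation=cv2.INTER_CUBIC); cv2.imwrite("pics/crop1.png",a)
E
```

```text
[302 171  16  16 134] [309.23134328 178.57462687] [ 502.45221722 -352.53053121   46.        ]
[   0  340   39   60 1927] [ 18.32589517 370.72703684] [-79.23251117 517.63033194  46.        ]
nose [ 411. -331.  110.]
base [ 393. -329.   36.]
amber [ 395. -585.   90.]
brown2 [ 360. -489.   60.]
dish [ 440. -515.   15.]
white [ 524. -605.  126.]
clamp [ 318. -169.  260.]
```

View pics/crop1.png

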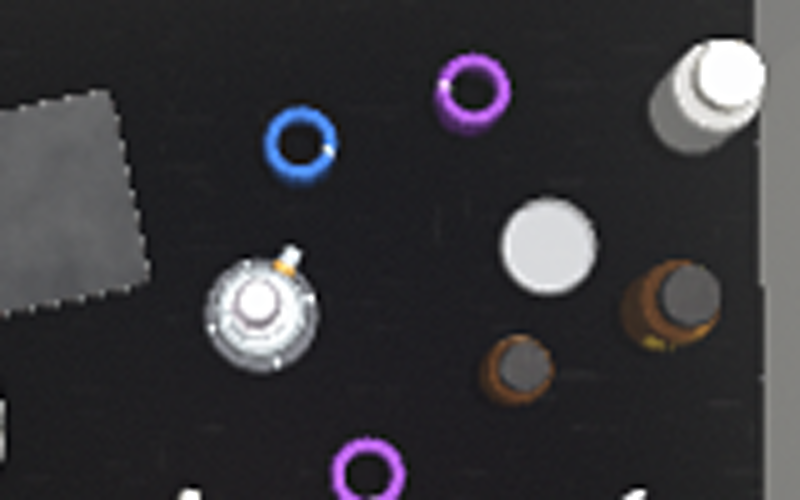

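The crop confirms it: the blue collar is centred at crop (300,143) with its white mark at (328,151), pointing about −y. The nose is at (258,298) and the port tip at (292,252), pointing about +x, slightly towards −y. Next I'll locate the rod and preview the arm configuration before moving.

Run:
```python
from h import *
from workcell import *
t=dict(np.load("pics/top0.npz"))
print("rod",onz(t,200,142,490),"clamp",onz(t,238,240,260))
def R(yaw):
    a=np.radians(yaw);return np.array([[np.cos(a),np.sin(a),0],[np.sin(a),-np.cos(a),0],[0,0,-1.]])
for p in([500,-352,250],[404,-330,250],[404,-330,60]):
  for y in range(-180,181,30):
    q=inverse_kinematics(np.array(p,float),R(y)); print(p,y,None if q is None else np.round(q,2))
```

```text
rod [ 502.36526319 -131.90699476  490.        ] clamp [ 305.43300368 -169.24125664  260.        ]
[500, -352, 250] -180 [ 1.02  0.55 -0.77  1.55  0.4   1.2   1.75]
[500, -352, 250] -150 [ 1.26  0.75 -1.27  1.54  0.73  1.39  2.03]
[500, -352, 250] -120 [-0.17  0.78  1.23  1.62 -0.76  1.3  -2.47]
[500, -352, 250] -90 [ 0.31  0.47  0.31  1.59 -0.15  1.1  -2.49]
[500, -352, 250] -60 [ 0.39  0.46  0.18  1.59 -0.09  1.1  -2.02]
[500, -352, 250] -30 [ 0.48  0.46  0.06  1.59 -0.03  1.1  -1.55]
[500, -352, 250] 0 [ 0.56  0.46 -0.06  1.58  0.03  1.11 -1.08]
[500, -352, 250] 30 [ 0.63  0.46 -0.16  1.58  0.08  1.11 -0.6 ]
[500, -352, 250] 60 [ 0.72  0.47 -0.29  1.57  0.14  1.12 -0.13]
[500, -352, 250] 90 [ 0.8   0.48 -0.41  1.57  0.21  1.14  0.34]
[500, -352, 250] 120 [ 0.88  0.5  -0.53  1.56  0.27  1.15  0.81]
[500, -352, 250] 150 [ 0.95  0.52 -0.65  1.56  0.33  1.17  1.28]
[500, -352, 250] 180 [ 1.02  0.55 -0.77  1.55  0.4   1.2   1.75]
[404, -330, 250] -180 [ 1.17  0.39 -0.78  1.78  0.31  1.09  1.85]
[404, -330, 250] -150 [ 1.45  0.58 -1.27  1.77  0.59  1.24  2.12]
[404, -330, 250] -120 [-0.2
[... 813 characters left out ...]

[404, -330, 60] -120 [ 0.14  0.67  0.6   2.01 -0.61  0.65 -2.51]
[404, -330, 60] -90 [ 0.34  0.6   0.31  2.   -0.32  0.59 -2.27]
[404, -330, 60] -60 [ 0.43  0.58  0.19  1.99 -0.19  0.58 -1.87]
[404, -330, 60] -30 [ 0.52  0.57  0.07  1.99 -0.07  0.58 -1.46]
[404, -330, 60] 0 [ 0.6   0.57 -0.04  1.98  0.04  0.59 -1.03]
[404, -330, 60] 30 [ 0.67  0.57 -0.14  1.98  0.13  0.6  -0.6 ]
[404, -330, 60] 60 [ 0.75  0.58 -0.24  1.98  0.23  0.61 -0.16]
[404, -330, 60] 90 [ 0.82  0.59 -0.34  1.97  0.32  0.63  0.28]
[404, -330, 60] 120 [ 0.91  0.6  -0.46  1.97  0.42  0.66  0.71]
[404, -330, 60] 150 [ 0.99  0.62 -0.56  1.96  0.51  0.7   1.16]
[404, -330, 60] 180 [ 1.06  0.65 -0.68  1.96  0.6   0.74  1.6 ]
```

```bash
cat >> h.py <<'E'
def R(yaw):
    a=np.radians(yaw);return np.array([[np.cos(a),np.sin(a),0],[np.sin(a),-np.cos(a),0],[0,0,-1.]])
E
python3 - <<'E'
from h import *
from workcell import *
movep([495,-352,230],R(-15))
c=camera("wrist"); np.savez("pics/w1.npz",**c); cv2.imwrite("pics/w1.png",c["image"])
movep([404,-330,270],R(-15))
d=camera("wrist"); np.savez("pics/w2.npz",**d); cv2.imwrite("pics/w2.png",d["image"])
print(read_state()["time"],c["fx"],np.round(c["cam_to_world"],2).tolist())
cv2.imwrite("pics/w12.png",cv2.resize(np.vstack([c["image"],d["image"]]),None,fx=.75,fy=.75))
E
```

```text
2.2083 317.19841235217456 [[-0.26, 0.93, 0.26, 560.48], [-0.97, -0.25, -0.07, -370.66], [0.0, -0.27, 0.96, 402.86], [0.0, 0.0, 0.0, 1.0]]
```

View pics/w12.png

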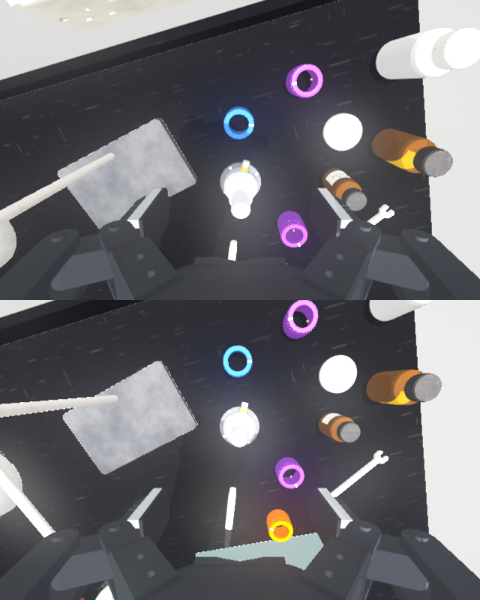

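The upper picture (collar) has the blue ring at full-resolution (318,163). The lower picture (housing) has the housing at about (318,170), with the port pointing up. I'll enlarge both.

Run:
```python
from h import *
a=np.load("pics/w1.npz")["image"][130:200,270:370]; b=np.load("pics/w2.npz")["image"][125:205,270:370]
f=lambda x:cv2.resize(x,None,fx=6,fy=6,interpolation=cv2.INTER_CUBIC)
cv2.imwrite("pics/c2.png",f(np.vstack([a,b]))[:,:][:900]) if 0 else cv2.imwrite("pics/c2.png",np.hstack([cv2.resize(a[:, 10:90],(400,350),interpolation=2),cv2.resize(b[:70,10:90],(400,350),interpolation=2)]))
for n in("w1","w2"):
    c=dict(np.load(f"pics/{n}.npz")); h=cv2.cvtColor(c["image"],cv2.COLOR_BGR2HSV)
    m=cv2.inRange(h,(85,80,90),(118,255,255)); k,l,s,ce=cv2.connectedComponentsWithStats(m)
    for i in range(1,k):
        if s[i,4]>100: print(n,s[i],ce[i])
    rz=c["range_z"]
    M=c["cam_to_world"]; v,u=np.mgrid[0:400,0:640]
    P=np.stack([(u-c["cx"])/c["fx"]*rz,-(v-c["cy"])/c["fy"]*rz,-rz],-1)@M[:3,:3].T+M[:3,3]
    ok=rz>0
    near=lambda x,y,r,z0,z1: ok&(np.hypot(P[...,0]-x,P[...,1]-y)<r)&(P[...,2]>z0)&(P[...,2]<z1)
    for nm,q in(("collartop",near(502,-352,35,40,52)),("nosetop",near(405,-331,25,106,118)),("shoulder",near(405,-331,30,32,41)),("port",near(440,-348,18,15,40))):
        if q.sum()>5:
            vv,uu=np.where(q); cc=cv2.minEnclosingCircle(P[q][:,:2].astype(np.float32)); print(n,nm,q.sum(),P[q].mean(0).round(1),"circ",np.round(cc[0],1),round(cc[1],1),"px",uu.mean().round(1),vv.mean().round(1))
```

```text
w1 [ 297  141   43   46 1041] [317.44956772 163.50048031]
w1 collartop 777 [ 506.8 -355.1   47.2] circ [ 506.1 -354.8] 23.7 px 318.1 164.3
w1 nosetop 466 [ 401.3 -329.8  110.5] circ [ 399.5 -329.5] 13.6 px 320.7 279.0
w1 shoulder 708 [ 410.9 -332.2   36.4] circ [ 399.7 -329.7] 28.3 px 320.3 241.8
w1 port 182 [ 431.8 -345.8   27.6] circ [ 431.7 -345.8] 11.0 px 326.5 221.5
w2 [296  60  41  44 912] [315.73135965  81.18092105]
w2 collartop 748 [ 506.4 -354.9   47.3] circ [ 506.2 -354.7] 23.7 px 316.4 80.3
w2 nosetop 475 [ 399.9 -329.4  110.5] circ [ 399. -329.] 13.8 px 319.0 183.1
w2 shoulder 600 [ 410.  -332.4   36.5] circ [ 404.1 -330.6] 29.4 px 319.2 163.0
w2 port 151 [ 431.5 -345.9   28.1] circ [ 431.8 -346.1] 10.8 px 325.0 143.3
```

View pics/c2.png

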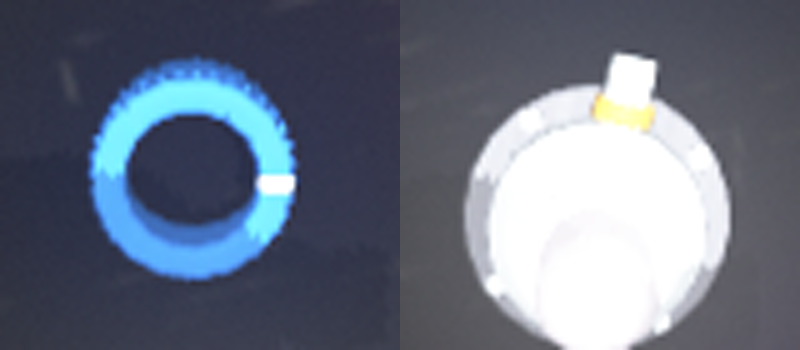

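The crops show the collar's white mark at the right of the ring, at full-resolution (335.2,166.6). The port tip top is at full-resolution (326.6,136.4). Depth gives the collar at (506,−355) and the nose at (399.3,−329.2), with circle radii of 23.7 and 13.7 and heights of 47 and 110.5, which match the given sizes.

Run:
```python
from h import *
from workcell import *
w1=dict(np.load("pics/w1.npz"));w2=dict(np.load("pics/w2.npz"))
C=np.array([506.1,-354.8]);H=np.array([399.3,-329.2])
d=onz(w1,335.2,166.6,46)[:2]-C; print("mark",d,np.degrees(np.arctan2(d[1],d[0])))
for p in((326.6,138,25),(325,147,25)):
    e=onz(w2,*p)[:2]-H; print("port",e,np.degrees(np.arctan2(e[1],e[0])))
d0=np.array([431.7,-345.9])-H;print(np.degrees(np.arctan2(d0[1],d0[0])))
movep([*C,120],R(-15)); print(read_state()["eef_pos"])
movel([*C,6],max_speed=100,guard=15)
s=read_state();print(s["eef_pos"],s["ft_force"])
clamp(); s=read_state();print(s["finger_gap"],s["gripper_force"],s["eef_pos"],s["ft_force"],s["time"])
c=camera("wrist"); np.savez("pics/w3.npz",**c); cv2.imwrite("pics/w3.png",c["image"])
```

```text
mark [ -6.91809487 -18.32481771] -110.68282483202218
port [ 38.02601377 -20.49846474] -28.327520058922406
port [ 27.36378993 -15.55064807] -29.609262649417822
-27.268031599813572
[ 505.9165084  -355.11884699  120.55615934]
[ 506.46887515 -355.04096853    6.63917836] [ 0.12158281 -0.14803782 -0.317174  ]
42.6694463661851 60.009334803326055 [ 506.31967804 -354.88163377    6.69295642] [-1.84553632  1.56551796 10.37018422] 4.75
```

View pics/w3.png

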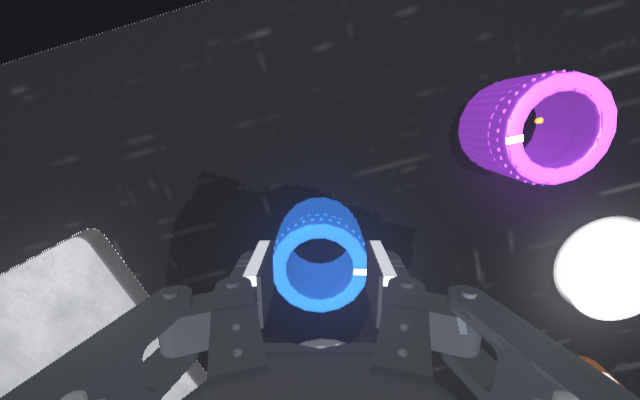

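The collar is gripped, with its mark at (360,272) and the ring centre near (320,268). Next I'll lift it, measure its offset in the hand and carry it over the nose.

```bash
cat >> h.py <<'E'
def cloud(c):
    rz=c["range_z"];v,u=np.mgrid[0:400,0:640];M=c["cam_to_world"]
    return np.stack([(u-c["cx"])/c["fx"]*rz,-(v-c["cy"])/c["fy"]*rz,-rz],-1)@M[:3,:3].T+M[:3,3]
def top(c,e,z,rmax=30,tol=4,blue=True):
    """circle of the surface at height z near xy e"""
    P=cloud(c); q=(c["range_z"]>0)&(np.hypot(P[...,0]-e[0],P[...,1]-e[1])<rmax)&(abs(P[...,2]-z)<tol)
    if blue: q&=cv2.inRange(cv2.cvtColor(c["image"],cv2.COLOR_BGR2HSV),(85,80,60),(118,255,255))>0
    X=P[q]; (x,y),r=cv2.minEnclosingCircle(X[:,:2].astype(np.float32))
    A=np.c_[X[:,:2]-X[:,:2].mean(0),np.ones(len(X))]; g=np.linalg.lstsq(A,X[:,2],rcond=None)[0]
    return np.round([x,y,r,X[:,2].mean(),g[0],g[1]],3),q.sum()
E
python3 - <<'E'
from h import *
from workcell import *
s=read_state();e=s["eef_pos"]
print("bench",top(camera("wrist"),e,46))
movel([e[0],e[1],150.],max_speed=150)
s=read_state();print(s["eef_pos"],s["ft_force"],s["finger_gap"])
print("lift",top(camera("wrist"),s["eef_pos"],189.5))
movep([399.3,-329.2,150],R(32)); s=read_state()
c=camera("wrist"); print(s["eef_pos"],top(c,s["eef_pos"],189.5),s["torque"],s["ft_force"],s["time"])
np.savez("pics/w4.npz",**c)
E
```

```text
bench (array([ 5.07632e+02, -3.55332e+02,  2.47840e+01,  4.71160e+01,
       -8.00000e-03,  6.00000e-03]), np.int64(4405))
[ 505.85146196 -354.60224511  149.03191416] [-0.7130211   0.45053739 -4.03925713] 42.98194686786142
lift (array([ 5.05850e+02, -3.54553e+02,  2.36580e+01,  1.89624e+02,
       -3.00000e-03,  4.00000e-03]), np.int64(4170))
[ 399.90173323 -329.44547867  149.91167687] (array([ 4.00024e+02, -3.30029e+02,  2.35300e+01,  1.90375e+02,
       -7.00000e-03, -1.00000e-03]), np.int64(4346)) [-0.07496765 -0.04068359 -0.05324821] [ 1.0650068   0.4992726  -4.11586018] 6.7917
```

Run:
```python
from h import *
from workcell import *
def st(n):
    s=read_state();print(n,np.round(s["eef_pos"],2),np.round(s["ft_force"],1),np.round(s["torque"],2),round(s["finger_gap"],1),round(s["time"],2))
x,y=399.3,-329.2
print(movel([x,y,100],max_speed=120,guard=12)); st("a")
print(movel([x,y,80],max_speed=30,guard=8)); st("b")
if read_state()["eef_pos"][2]<82: print(movel([x,y,66],max_speed=20,guard=7)); st("c")
```

```text
False
a [ 399.74 -329.2   100.21] [ 0.3 -1.  -3.4] [-0.06 -0.02  0.  ] 42.7 7.41
False
b [ 399.38 -329.24   80.07] [-0.7 -0.4 -3.5] [ 0.01 -0.01  0.  ] 42.8 8.22
True
c [ 399.4  -329.09   74.81] [0.1 0.3 5.6] [ 0.16  0.12 -0.02] 42.8 8.62
```

```bash
cat > back.py <<'E'
from h import *
from workcell import *
import json
x,y=399.3,-329.2; z=float(read_state()["eef_pos"][2]); yaw=32.
for i in range(16):
    yaw+=6; z+=0.267
    movel([x,y,z],R(yaw),max_speed=60)
    s=read_state(); p=s["ft_force"][2]+4
    print(yaw,round(z,2),round(s["eef_pos"][2],2),"press",round(p,1),"tz",round(s["torque"][2],2),"t",round(s["time"],2))
    if p>25: print("too high");break
    if p<1.5:
        z0=s["eef_pos"][2]; hit=movel([x,y,z-10],max_speed=25,guard=6); s=read_state(); z=float(s["eef_pos"][2])
        print("  probe",hit,round(z0-z,2),round(z,2),"press",s["ft_force"][2]+4)
        if z0-z>4: print("DROPPED at",yaw);break
    else: z+=np.clip((6-p)*-0.06*-1*-1,-.3,.3)
json.dump([yaw,z],open("st.json","w"))
E
python3 back.py
```

```text
38.0 75.08 75.17 press 8.5 tz -0.05 t 8.88
44.0 75.5 75.51 press 9.0 tz -0.07 t 9.14
50.0 75.95 75.91 press 8.2 tz -0.07 t 9.4
56.0 76.34 76.26 press 7.5 tz 0.0 t 9.66
62.0 76.7 76.41 press 5.4 tz 0.03 t 9.92
68.0 76.93 76.5 press 1.9 tz 0.01 t 10.18
74.0 76.95 76.49 press 2.6 tz -0.03 t 10.43
80.0 77.01 76.5 press 2.5 tz 0.05 t 10.69
86.0 77.07 76.56 press 3.5 tz 0.0 t 10.95
92.0 77.19 76.64 press 1.6 tz 0.0 t 11.21
98.0 77.2 76.59 press 2.7 tz 0.02 t 11.47
104.0 77.26 76.63 press 1.4 tz -0.04 t 11.72
  probe True 6.32 70.3 press 6.926965570927807
DROPPED at 104.0
```

The drop came at about yaw 66: the climb stops at TCP z 76.5, and the probe then finds the surface 6.3 mm lower at yaw 104, which is 8 mm less 1.7 mm of climb. One turn counted from 12° past the start ends 386° clockwise of here, at rim height ≈46.5. I'll do the first stretch now.

```bash
cat > fwd.py <<'E'
from h import *
from workcell import *
import json
def fwd(yaw,z,end,step,w):
    x,y=399.3,-329.2
    while yaw>end+.01:
        d=min(step,yaw-end); yaw-=d; z-=d*16/360
        movel([x,y,z],R(yaw),max_speed=60)
        s=read_state(); p=s["ft_force"][2]+w
        print(round(yaw),round(z,2),round(s["eef_pos"][2],2),"p",round(p,1),"f",np.round(s["ft_force"][:2],1),"tz",round(s["torque"][2],2),"t",round(s["time"],2))
        if abs(p)>25 or abs(s["torque"][2])>2: print("STOP");break
        z+=float(np.clip((p-6)*.06,-.4,.4))
    json.dump([yaw,z],open("st.json","w")); return yaw,z
if __name__=="__main__":
    yaw,z=json.load(open("st.json")); fwd(yaw,z,-70,8,4)
    c=camera("wrist"); cv2.imwrite("pics/w5.png",c["image"]); s=read_state(); print(top(c,s["eef_pos"],s["eef_pos"][2]+39.5))
E
python3 fwd.py
```

```text
96 69.95 69.63 p 10.5 f [-7.3  8.3] tz -0.05 t 12.34
88 69.86 69.52 p 7.4 f [-5.4  7.6] tz -0.07 t 12.63
80 69.59 69.25 p 7.8 f [-4.6  6.7] tz -0.1 t 12.93
72 69.34 68.97 p 6.1 f [-3.4  6.5] tz 0.01 t 13.22
64 68.99 68.67 p 3.8 f [-2.5  5.4] tz -0.02 t 13.51
56 68.51 68.24 p 6.5 f [-3.7  5.7] tz -0.02 t 13.8
48 68.18 68.01 p 3.4 f [-1.9  5.6] tz -0.08 t 14.09
40 67.67 67.59 p 7.6 f [-2.2  4.7] tz 0.04 t 14.38
32 67.41 67.34 p 4.0 f [-0.6  2.9] tz -0.03 t 14.68
24 66.93 66.91 p 4.3 f [-0.9  4.2] tz -0.02 t 14.97
16 66.47 66.56 p 5.4 f [-1.4  2.3] tz 0.02 t 15.26
8 66.09 66.17 p 5.8 f [-0.7  1.4] tz -0.04 t 15.55
0 65.72 65.82 p 6.1 f [-0.4 -0. ] tz -0.02 t 15.84
-8 65.37 65.46 p 6.2 f [ 1.1 -0.5] tz -0.05 t 16.13
-16 65.02 65.1 p 6.3 f [ 0.  -0.7] tz -0.07 t 16.43
-24 64.69 64.71 p 6.0 f [-1.1  0.4] tz -0.08 t 16.72
-32 64.33 64.34 p 6.2 f [-1.3 -0.5] tz -0.08 t 17.01
-40 63.99 63.97 p 6.8 f [0.3 0.2] tz -0.05 t 17.3
-48 63.68 63.63 p 6.6 f [ 0.3 -0.4] tz -0.08 t 17.59
-56 63.36 63.28 p 5.8 f [0.6 0.4] tz -0.04 t 17.88
-64 62.99 62.92 p 5.8 f [ 0.4 -0.8] tz 0.0 t 18.18
-70 62.72 62.69 p 6.8 f [-0.2 -1.5] tz 0.05 t 18.43
(array([ 3.99603e+02, -3.28663e+02,  2.33540e+01,  1.03352e+02,
       -8.00000e-03,  1.80000e-02]), np.int64(3909))
```

View pics/w5.png

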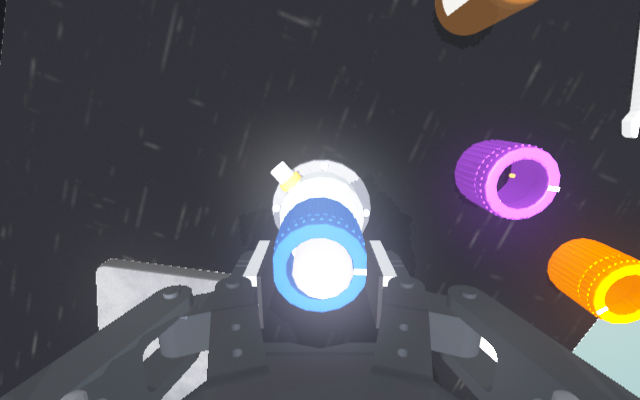

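The nose is showing through the collar and the mark is unchanged relative to the fingers at (360,272), so nothing slipped. Now I'll regrasp and do the second stretch.

Run:
```python
from fwd import *
yaw,z=json.load(open("st.json"))
x,y=399.3,-329.2
open_gripper(); s=read_state(); print("open",s["finger_gap"],s["eef_pos"],s["ft_force"])
for a in(0,70,142): movep([x,y,z],R(a))
s=read_state(); print(s["eef_pos"],s["ft_force"],s["qpos"],s["time"])
c=camera("wrist"); print(top(c,s["eef_pos"],z+39.5)); cv2.imwrite("pics/w6.png",c["image"])
clamp(); s=read_state(); print("clamp",s["finger_gap"],s["gripper_force"],s["ft_force"],s["eef_pos"],s["time"])
c=camera("wrist"); cv2.imwrite("pics/w7.png",c["image"])
cv2.imwrite("pics/w67.png",np.hstack([cv2.imread("pics/w6.png")[120:400,160:480],c["image"][120:400,160:480]]))
json.dump([142,float(s["eef_pos"][2])],open("st.json","w"))
```

```text
open 85.53732636057127 [ 399.28588788 -329.16273803   62.70056657] [-0.37919962 -0.71613499 -0.34901089]
[ 399.25825938 -329.09480789   62.68730556] [ 0.23523347 -0.41008925 -0.34585976] [ 1.09289856  0.65163235 -0.71101596  1.96844302  0.61930765  0.75045801
  0.91639327] 21.8083
(array([ 3.98972e+02, -3.27059e+02,  2.36230e+01,  1.03534e+02,
        1.50000e-02, -2.50000e-02]), np.int64(3997))
clamp 43.068048246903665 59.8885932227131 [-1.14171186 -0.90379205  5.84094247] [ 399.26130489 -329.48527876   63.0273986 ] 22.325
```

View pics/w67.png

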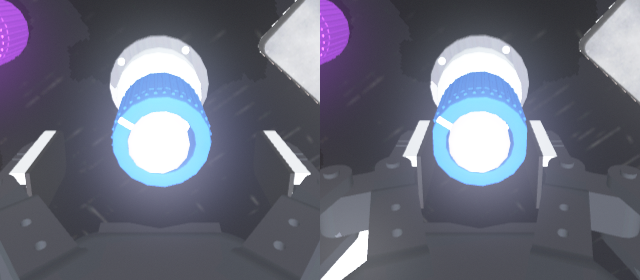

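Left: fingers open, with the collar left in place and its mark at the upper left. Right: reclamped, with the mark unmoved. I'll turn the remaining 212°.

Run:
```python
from fwd import *
yaw,z=json.load(open("st.json")); fwd(yaw,z,-70,8,4)
wait(.3); c=camera("wrist"); s=read_state(); print(s["eef_pos"],s["ft_force"],s["qvel"].round(3) if hasattr(s["qvel"],"round") else s["qvel"],s["finger_gap"],s["gripper_force"],top(c,s["eef_pos"],s["eef_pos"][2]+39.5))
cv2.imwrite("pics/w8.png",c["image"])
```

```text
134 62.67 62.85 p 7.5 f [-0.6  0.5] tz -0.08 t 22.67
126 62.41 62.47 p 6.9 f [-0.6  0.3] tz -0.09 t 22.96
118 62.1 62.12 p 6.6 f [0.2 0.6] tz -0.01 t 23.25
110 61.79 61.77 p 6.2 f [-1.1 -0.5] tz -0.03 t 23.54
102 61.44 61.38 p 6.6 f [-1.2 -1.5] tz -0.04 t 23.83
94 61.12 61.05 p 6.5 f [-3.4 -1.6] tz -0.03 t 24.12
86 60.79 60.73 p 7.0 f [-5.5 -1.8] tz -0.12 t 24.42
78 60.5 60.39 p 8.0 f [-4.8 -3. ] tz -0.07 t 24.71
70 60.26 60.06 p 7.0 f [-5.7 -4. ] tz -0.03 t 25.0
62 59.96 59.72 p 5.9 f [-6.4 -4.1] tz -0.02 t 25.29
54 59.6 59.29 p 6.7 f [-6.7 -3.5] tz -0.12 t 25.58
46 59.28 58.96 p 7.7 f [-8.1 -2.6] tz -0.13 t 25.88
38 59.03 58.68 p 7.2 f [-7.5 -3. ] tz -0.03 t 26.17
30 58.75 58.33 p 5.7 f [-7.7 -3. ] tz -0.02 t 26.46
22 58.37 57.91 p 6.8 f [-8.3 -1.8] tz -0.03 t 26.75
14 58.07 57.54 p 5.9 f [-9.  -2.5] tz -0.02 t 27.04
6 57.7 57.17 p 7.3 f [-8.1 -0.9] tz 0.01 t 27.33
-2 57.43 56.85 p 6.5 f [-8.7 -1.1] tz -0.0 t 27.62
-10 57.1 56.47 p 5.9 f [-9.   0.4] tz -0.05 t 27.92
-18 56.74 56.1 p 6.1 f [-8.8 -0.1] tz 0.01 t 28.21
-26 56.38 55.72 p 7.3 f [-8.3  0.6] tz -0.03 t 28.5
-34 56.11 55.42 p 6.8 f [-7.8  1.5] tz -0.02 t 28.79
-42 55.8 55.08 p 5.8 f [-6.7  0.9] tz -0.04 t 29.08
-50 55.43 54.71 p 6.5 f [-7.3  1.7] tz -0.06 t 29.38
-58 55.1 54.36 p 5.0 f [-6.8  2.3] tz 0.01 t 29.67
-66 54.69 53.94 p 5.7 f [-5.5  2.9] tz -0.09 t 29.96
-70 54.49 53.78 p 6.2 f [-4.8  2.3] tz -0.06 t 30.21
[ 398.38950761 -327.94330286   53.78920096] [-4.69310814  3.40269959  2.22392324] [ 0.    -0.    -0.001  0.001 -0.    -0.003 -0.001] 43.16319243556916 62.146767693338916 (array([ 3.99528e+02, -3.29594e+02,  2.40080e+01,  9.38430e+01,
       -1.80000e-02,  2.90000e-02]), np.int64(2887))
```

View pics/w8.png

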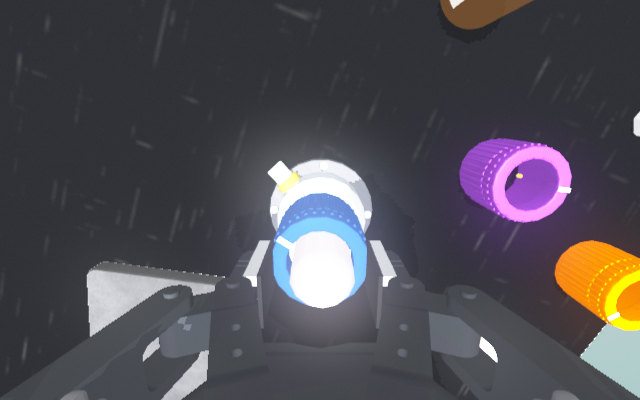

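The collar is low on the thread with the nose well through it. Its mark at (285,243) holds the same place in the fingers as at the regrasp, so nothing slipped. Rim height is ≈46.7 mm with a light press of about 6 N. I'll check the tool tilt and hand in.

Run:
```python
from workcell import *
import numpy as np
s=read_state(); t=np.degrees(np.arccos(-s["tool_rot"][2][2])); print("tilt",t,s["time"],s["ft_force"])
if t<1.5: print(finish_job())
```

```text
tilt 0.18910437673166972 30.5583 [-4.69310814  3.40269959  2.22392324]
the job is handed in; nothing more can be done
None
```

The job is handed in, with no verdict returned: the blue collar dropped off the thread start and was turned clockwise one full turn, counted from 12° past the start because I overshot the drop to about 39° past it; the rim is at about 46.7 mm, the collar still gripped, still and upright, at 30.6 s.

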